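# Nudge a sample carrier onto the locating pins of its jig

## Task

The plywood carrier board lies askew on top of the two pins of the blue jig. With the fingertips only, nudge it along from its edges until both of its holes drop over the pins and it lies flat on the jig. Do not pick the board up, do not touch the black lacquer sample mounted on it, and leave the things around it where they are; finish with the hand clear.

Things in the scene. Friction and masses are not known exactly. Their poses are not given: they have to be found in the camera images.
- jig: blue registration jig, fixed to the table. Origin on the table, under where the centre of the seated board belongs; x points away from the robot to its fence, y to the left, z up. Base block 20 mm high, from x = -50 to +95 mm and y = -95 to +95 mm. Its surfaces are slick (friction about 0.2), so the board slides on it with a few newtons
- fence (a point): middle of the top edge of the steel fence's straight face, which looks to the robot: at x = +75.7 mm of the jig, 42 mm above the table; it runs along y from -85 to +85 mm. A board pushed back squarely against it has its holes in line with the pins within 1 mm, and need only be slid along it to drop
- pin_left (a point): foot of the left pin, on the base's top (20 mm above the table), at x = +40, y = +70 mm of the jig. Both pins are steel, 10 mm in diameter, and rise 7 mm above the base's top with fully rounded tips
- pin_right (a point): foot of the right pin, at x = +40, y = -70 mm of the jig, 20 mm above the table
- carrier: loose plywood carrier board, 150 x 240 x 12 mm (x, y, z), about 0.4 kg. Origin in the centre of its underside; x to its far long edge, y to its left end, z up. At first it rests on both pin tips and the base's near edge, tilted 0.08 rad (far edge high), 12 to 20 mm too near the robot, 15 to 39 mm too far left or right, turned up to 5 degrees. Seated: origin 20 mm above the jig's, same yaw
- near_edge (a point): middle of the board's near long edge, half-way up, at x = -75 mm of the board. This edge and the end that is too far out overhang the base, with open space below, so a fingertip 8 to 12 mm above the table can push them there. Underside there at first 16 mm, when seated 20 mm above the table
- hole_left (a point): centre of the board's left hole on its underside, at x = +40, y = +70 mm of the board. Both holes are round, 13 mm in diameter, straight through
- hole_right (a point): centre of the board's right hole on its underside, at x = +40, y = -70 mm of the board
- jar_ochre: small glass jar of ochre pigment with an off-white lid, 42 mm across, 54 mm tall, loose, close behind the fence; origin under its centre
- sand_block_wet: black sanding block 42 x 61 x 36 mm, loose, close behind the fence; origin under its centre
- masking_tape: roll of masking tape lying flat, 104 mm across, 25 mm tall, loose, left of the jig; origin under its centre
- jar_putty: glass jar with a grey-green lid, 66 mm across, 82 mm tall, loose, on the left; origin under its centre
- lacquer_tin: red and black lacquer tin, 73 mm across, 78 mm tall, loose, on the right; origin under its centre
- lacquer_bowl: red and black bowl, 114 mm across, 56 mm tall, loose, on the right; origin under its centre
- sample: black lacquer sample tile with a gold motif, 60 x 95 x 9 mm, held fast on top of the board between two small aluminium clips; its centre is 12 mm nearer the robot than the board's centre, its long side runs along the board. Origin under its centre, on the board's top. Not to be touched

How it is judged:
At the end, for the whole second after the job is handed in: Both holes are over their pins (centres within 3.5 mm) and down on the base (underside at the holes less than 2.5 mm above the base's top), the board is level within 0.03 rad and at rest (horizontal distance between hole_left and pin_left below 0.0035 m and horizontal distance between hole_right and pin_right below 0.0035 m and z of each of hole_left, hole_right in the frame of jig below 0.0225 m and angle between carrier's own z axis and vertical below 0.03 rad and linear speed of carrier below 0.01 m/s); the robot touches nothing.
It fails at once if the board is lifted or tipped up (its centre more than 12 mm above its seated height, or tilted over 0.2 rad) (z of carrier in the frame of jig above 0.032 m or angle between carrier's own z axis and vertical above 0.2 rad).
It fails at once if the lacquer sample is touched (over 0.5 N) (contact force between any of the fingers, the arm and sample above 0.5 N).
It fails at once if one of the things around the jig is shifted by more than 20 mm (distance of any of jar_ochre, sand_block_wet, masking_tape, jar_putty, lacquer_tin, lacquer_bowl from where it was at the start of the episode above 0.02 m).
It also fails if it takes over 67 s, if anything falls off the work surface, if the arm or the gripper's body presses on something with over 40 N, if the wrist force passes 120 N, or if a joint passes its speed limit or range.

## Robot

A 7-joint arm with a two-finger parallel gripper is mounted at the origin on a cart in front of the work surface, level with it; the furniture and walls round the work are solid. World frame = base frame: x ahead of the robot, y to its left, z up, the work surface at z = 0. Lengths are in m, angles in rad, forces in N, time in s.
With the tool pointing down it reaches from about 0.4 to 0.85 m from the base axis. Payload 4.5 kg.
Tool frame: the origin (TCP) lies between the finger pads; the fingertips stand 11 mm ahead of it and the grasp point (between the pads) lies 8 mm behind it (r.nose_length is the distance from the TCP to the fingertips, in m); z points along the fingers, y is the line along which they close (so a half turn about z gives the same grasp; the last joint's range is limited). The gripper opens to 88 mm and grips with 3 to 60 N. Pads are 18 mm wide; open, the fingers measure 123 mm over their backs; the gripper's body (75 mm by 187 mm) begins 45 mm behind the grasp point.
Start: joints at [-1.246, 0.689, -0.195, 1.565, 0.157, 0.902, -0.215], TCP at [0.179, 0.599, 0.217] pointing down, gripper open.
Joint ranges: [-3.01, 3.01], [-0.46, 2.08], [-1.47, 1.51], [0.13, 2.56], [-1, 4.14], [0.04, 2.09], [-2.66, 2.66]. Speed limits (rad/s): [2.57, 2.57, 3.14, 3.14, 3.14, 3.14, 3.14].

## Interface

Orientations are given as a unit quaternion [x, y, z, w].
In Python, from plant import get_state, snapshot, camera_model, r gives the robot as it stands.
- The arm moves only by the shell command python3 -m inch 'ROWS' [FORCE]. ROWS is text: rows parted by semicolons, each of 7 numbers parted by spaces: the opening, from -1 (shut) to 1 (fully open), then the shift along the tool's x, y, z in m, then the turn, a rotation vector about the tool's x, y, z in rad. A call has 1 to 20 rows; each row shifts and turns the commanded pose from where the row before left it, along the tool's axes as they then stand; what a row does not reach is not made up. A row lasts 1/12 s, in which the tool goes at most 41.7 mm and 7.16 degrees, less where a joint would pass 70% of its speed; a pose out of reach is approached as far as the arm can. A call is refused whole if a number of a shift passes 0.0417 or a number of a turn 0.125, either way. A call with a gripper value outside its range is refused whole. The fingers move at their own pace and stop on an object; FORCE is the grip in N (left out, the last holds). Time passes only in rows, so rows that do not move let the fingers close. It gives the time, the measured TCP pose, the force, the opening and the grip force at its end, in the units of the state.
- get_state(): the state, without advancing time (a new reading comes with each control period).
- snapshot(name): name is "scene" or "side" or "wrist"; returns (picture, depth): 420x560x3 uint8, red, green, blue; 420x560 float32, m along the optical axis (not along the pixel's ray), 0 where there is no reading.
- camera_model(name): a dict with "intrinsics" (3x3 intrinsics, pixels), "view" (4x4, takes a point from world to camera coordinates). Camera axes: x right, y down, z forward; pixel columns grow to the right and rows downward; lengths in m; the calibration is good to about 2 mm. A picture is of the moment at which its call begins: read the wrist's pose just before it. camera_model takes no time and is no camera call; for the wrist camera it gives the pose at the moment of the call.
- r.finish_job(): hands the job in; it is judged then, once.
The state is a dict: "clock": time; "q": joint angles; "qd": joint speeds; "joint_torque": joint torques, N m; "tool_pos": TCP position; "eef_rot": TCP orientation; "contact_force": force on the tool from outside, world axes, zero at the start; "moment": the same for the moment, N m; "opening": opening from 0.0 (shut) to 1.0 (fully open); "finger_force": force on a finger pad.
Only numpy, scipy, OpenCV 4.12 (cv2) and the standard library are available. Lean on these libraries where they do the work, as an engineer would, in place of code of your own. Each camera call takes 0.05 s, during which the arm holds its last target. There are 200 camera calls.

## Working session

There is one attempt and no reset: what is moved stays moved. The work goes in short steps, Python scripts to look and compute and a shell command to move; the robot and the scene stay as the last step left them, time stands still between calls to the robot, and variables do not carry over. Pictures are saved under pics/ and viewed, at most 10 in all, crops included, and the job is handed in when it is done.

```bash
mkdir -p pics; ls; python3 - <<'E'
from plant import get_state,snapshot,camera_model,r
import cv2,numpy as np
for n in("scene","side"):
    p,d=snapshot(n); cv2.imwrite(f"pics/{n}0.png",p[:,:,::-1]); np.savez(f"{n}0.npz",p=p,d=d,K=camera_model(n)["intrinsics"],V=camera_model(n)["view"])
    V=np.array(camera_model(n)["view"]); print(n,-V[:3,:3].T@V[:3,3], V[2,:3])
s=get_state(); print(s["clock"],s["tool_pos"],s["eef_rot"],s["opening"],s["contact_force"],r.nose_length)
E
```

```text
pics
scene [-0.28199354 -0.84523474  0.78880186] [ 0.6162702   0.59771289 -0.51278684]
side [0.52136058 1.47813613 0.81997062] [ 0.06829481 -0.88390564 -0.46265175]
0.1 [0.1790783  0.5981964  0.21651134] [ 1.44854381e-01  9.89452669e-01 -7.88543353e-04 -5.76262304e-05] 1.001120327695525 [ 0.88749011  0.71652704 -0.54228269] 0.011
```

View pics/scene0.png

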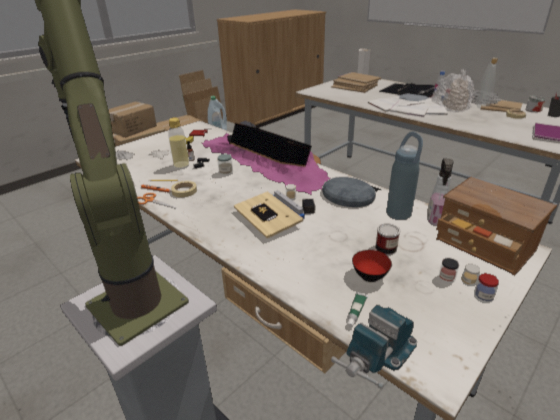

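View pics/side0.png

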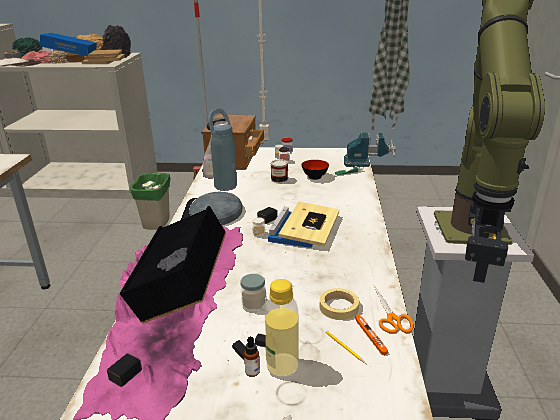

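The board shows at scene (267,214) and side (308,224), with the sample on it, the blue jig and fence behind. The ochre jar and black block sit just behind the fence, and the tape is left of it. I'll get rough positions next.

```bash
cat > h.py <<'E'
import numpy as np,cv2
from plant import get_state,snapshot,camera_model,r
from scipy.spatial.transform import Rotation as R
def cloud(p,d,K,V):
    v,u=np.mgrid[:d.shape[0],:d.shape[1]]
    c=np.stack([(u-K[0,2])/K[0,0]*d,(v-K[1,2])/K[1,1]*d,d],-1)
    return (c-V[:3,3])@V[:3,:3]
def ray(px,K,V,z):
    px=np.atleast_2d(px).astype(float)
    c=np.c_[(px[:,0]-K[0,2])/K[0,0],(px[:,1]-K[1,2])/K[1,1],np.ones(len(px))]@V[:3,:3]
    o=-V[:3,:3].T@V[:3,3]
    return o+c*((np.asarray(z)-o[2])/c[:,2])[:,None]
def st():
    s=get_state(); return s
E
python3 - <<'E'
from h import *
for n in("scene","side"):
    f=np.load(n+"0.npz"); p,d=f["p"],f["d"]; W=cloud(p,d,f["K"],f["V"])
    h=cv2.cvtColor(p,cv2.COLOR_RGB2HSV)
    for nm,lo,hi in(("board",(15,60,120),(32,255,255)),("blue",(105,110,40),(130,255,255))):
        m=cv2.inRange(h,lo,hi); m[(d<=0)|(np.abs(W[...,2]-.03)>.02)|(abs(W[...,1])>.3)]=0
        k,l,s,c=cv2.connectedComponentsWithStats(m); i=1+s[1:,4].argmax(); P=W[l==i]
        print(n,nm,s[i],P.mean(0).round(3),P.min(0).round(3),P.max(0).round(3),cv2.minAreaRect((P[:,:2]*1000).astype(np.float32)))
s=st();V=np.array(camera_model("wrist")["view"]);print(-V[:3,:3].T@V[:3,3],V[:3,:3].round(2)); print(camera_model("wrist")["intrinsics"],R.from_quat(s["eef_rot"]).as_matrix().round(3))
E
```

```text
scene board [ 234  192   69   46 1341] [0.529 0.019 0.035] [ 0.435 -0.1    0.017] [0.629 0.166 0.048] ((535.4177856445312, 31.728973388671875), (240.9862060546875, 151.71209716796875), 76.26567840576172)
scene blue [300 214   4   3   8] [ 0.622 -0.06   0.019] [ 0.618 -0.063  0.012] [ 0.626 -0.052  0.024] ((621.6151123046875, -57.9222297668457), (7.575149059295654, 11.488048553466797), 13.411404609680176)
side board [ 279  202   61   44 1435] [0.542 0.054 0.032] [ 0.438 -0.096  0.012] [0.635 0.172 0.044] ((542.692626953125, 36.308563232421875), (252.37281799316406, 162.89071655273438), 77.73622131347656)
side blue [268 211  44  34 193] [0.62  0.098 0.016] [ 0.532 -0.063  0.01 ] [0.671 0.157 0.023] ((628.246337890625, 65.91010284423828), (119.58494567871094, 232.77195739746094), 20.00832748413086)
[0.09924124 0.62192525 0.38356574] [[ 0.29  0.96 -0.  ]
 [ 0.91 -0.27  0.32]
 [ 0.3  -0.09 -0.95]]
[[344.39938197   0.         277.30428941]
 [  0.         344.39938197 209.28163926]
 [  0.           0.           1.        ]] [[-0.958  0.287 -0.   ]
 [ 0.287  0.958 -0.002]
 [-0.    -0.002 -1.   ]]
```

```bash
python3 -m inch '1 -.028 -.026 -.002 0 0 0;1 -.028 -.026 -.002 0 0 0;1 -.028 -.026 -.002 0 0 0;1 -.028 -.026 -.002 0 0 0;1 -.028 -.026 -.002 0 0 0;1 -.028 -.026 -.002 0 0 0;1 -.028 -.026 -.002 0 0 0;1 -.028 -.026 -.002 0 0 0;1 -.028 -.026 -.002 0 0 0;1 -.028 -.026 -.002 0 0 0;1 -.028 -.026 -.002 0 0 0;1 -.028 -.026 -.002 0 0 0;1 -.028 -.026 -.002 0 0 0;1 -.028 -.026 -.002 0 0 0;1 -.028 -.026 -.002 0 0 0;1 -.028 -.026 -.002 0 0 0;1 0 0 0 0 0 0;1 0 0 0 0 0 0'
python3 - <<'E'
from h import *
V=np.array(camera_model("wrist")["view"]);K=np.array(camera_model("wrist")["intrinsics"])
p,d=snapshot("wrist"); cv2.imwrite("pics/w1.png",p[:,:,::-1]); np.savez("w1.npz",p=p,d=d,K=K,V=V)
E
```

```text
clock: 1.6
tool_pos: [0.4898, 0.0692, 0.2488]
eef_rot: [0.148, 0.989, -0.0, -0.0]
contact_force: [-0.1, 0.2, 0.1]
opening: 1.001
finger_force: 0.0
```

View pics/w1.png

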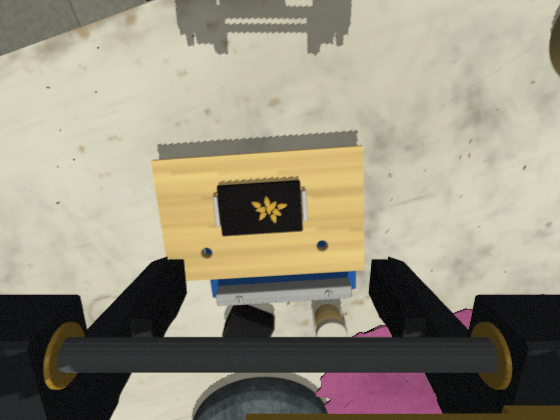

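The wrist view shows the board with corners at about (153,160), (362,147), (362,268) and (188,280), and holes at (207,253) and (322,245). The fence's steel strip runs from (216,298) to (352,290), and the black block and ochre jar are right behind it. I'll zoom in on the fence.

```bash
python3 - <<'E'
from h import *
p=np.load("w1.npz")["p"]
cv2.imwrite("pics/w1c.png",cv2.resize(p[235:315,180:380,::-1],None,fx=4,fy=4,interpolation=cv2.INTER_NEAREST))
E
```

```text
(no output)
```

View pics/w1c.png

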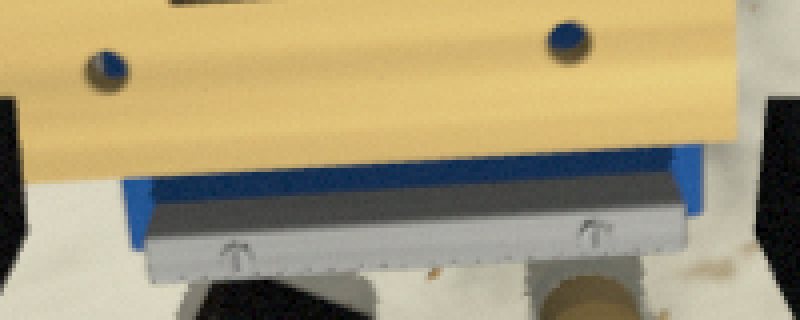

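The fence's top near edge runs from (217,294.5) to (351.3,286.8). The holes are at (322.3,245.5) and (206.8,252.8).

```bash
python3 - <<'E'
from h import *
f=np.load("w1.npz"); K,V,p,d=f["K"],f["V"],f["p"],f["d"]
F=ray([[217,294.5],[351.3,286.8]],K,V,[.042]*2)
a=F[1]-F[0]; yaw=np.arctan2(-a[0],a[1]); print("fence",F.round(4),np.linalg.norm(a),np.degrees(yaw))
X=np.array([np.cos(yaw),np.sin(yaw)]);Y=np.array([-X[1],X[0]])
O=F.mean(0)[:2]-.0757*X; print("jig",O.round(4))
J=lambda P:np.c_[(P[:,:2]-O)@X,(P[:,:2]-O)@Y].round(4)*1000
H=ray([[322.3,245.5],[206.8,252.8]],K,V,[.0385]*2); print("holes",J(H))
print("corners NR NL FL FR",J(ray([[153,160.5],[363,147.5],[364.3,270.5],[185.5,280.5]],K,V,[.028,.028,.040,.040])))
W=cloud(p,d,K,V)
for n,(u,v) in dict(board_near=(260,165),board_far=(260,260),fence=(270,297),base=(354,276),table=(450,200)).items(): print(n,W[v,u].round(4))
E
```

```text
fence [[ 0.6141 -0.0482  0.042 ]
 [ 0.6524  0.1145  0.042 ]] 0.16709327470673774 -13.235532186676998
jig [0.5596 0.0505]
holes [[ 19.1  49.5]
 [ 19.6 -89.7]]
corners NR NL FL FR [[ -93.9 -138.2]
 [ -93.    99.2]
 [  55.2   99.8]
 [  54.6 -120.5]]
board_near [0.4765 0.0521 0.0303]
board_far [0.5861 0.017  0.0383]
fence [0.6369 0.014  0.0419]
base [0.6524 0.1227 0.0195]
table [ 0.5946  0.2646 -0.0009]
```

```bash
python3 -m inch '1 0 0 0 0 0 -.066;1 .0153 -.0074 0 0 0 0;1 .0153 -.0074 0 0 0 0;1 .0153 -.0074 0 0 0 0;1 0 0 .032 0 0 0;1 0 0 .032 0 0 0;1 0 0 .032 0 0 0;1 0 0 .032 0 0 0;1 0 0 .032 0 0 0;1 0 0 .025 0 0 0;1 0 0 .02 0 0 0;1 0 0 .013 0 0 0;1 0 0 .006 0 0 0;1 0 0 0 0 0 0;1 0 0 0 0 0 0'
python3 - <<'E'
from h import *
s=st(); X=np.array([.9734,-.229]);Y=np.array([.229,.9734]);d=np.array(s["tool_pos"][:2])-[.5596,.0505]
print(d@X,d@Y,s["tool_pos"],R.from_quat(s["eef_rot"]).as_matrix()[:,0])
E
```

```text
clock: 2.9
tool_pos: [0.4391, 0.0615, 0.0255]
eef_rot: [0.111, 0.994, 0.0, -0.0]
contact_force: [0.2, -0.3, -0.2]
opening: 1.002
finger_force: 0.0
-0.11982479105154716 -0.016861116543194814 [0.43909515 0.06152783 0.0254865 ] [-9.75258412e-01  2.21067491e-01  4.40833121e-04]
```

```bash
cat > j.py <<'E'
from h import *
s=st(); X=np.array([.9734,-.229]);Y=np.array([.229,.9734]);d=np.array(s["tool_pos"][:2])-[.5596,.0505]
print("jig mm",(d@X*1000).round(1),(d@Y*1000).round(1),"Fx",(np.array(s["contact_force"][:2])@X).round(1),"Fy",(np.array(s["contact_force"][:2])@Y).round(1))
E
python3 -m inch '1 0 0 .005 0 0 0;1 -.003 0 0 0 0 0;1 -.003 0 0 0 0 0;1 -.003 0 0 0 0 0;1 -.003 0 0 0 0 0;1 -.003 0 0 0 0 0;1 -.003 0 0 0 0 0;1 -.003 0 0 0 0 0;1 -.003 0 0 0 0 0;1 -.003 0 0 0 0 0;1 -.003 0 0 0 0 0;1 0 0 0 0 0 0'; python3 j.py
```

```text
clock: 3.9
tool_pos: [0.4698, 0.0536, 0.0205]
eef_rot: [0.112, 0.994, 0.0, 0.0]
contact_force: [0.6, -0.7, -0.7]
opening: 1.003
finger_force: 0.0
jig mm -88.1 -17.5 Fx 0.7 Fy -0.6
```

```bash
python3 -m inch '1 -.002 0 0 0 0 0;1 -.002 0 0 0 0 0;1 0 0 0 0 0 0'; python3 j.py;python3 -m inch '1 -.002 0 0 0 0 0;1 -.002 0 0 0 0 0;1 0 0 0 0 0 0'; python3 j.py
python3 - <<'E'
from h import *
V=np.array(camera_model("wrist")["view"]);K=np.array(camera_model("wrist")["intrinsics"])
p,d=snapshot("wrist"); cv2.imwrite("pics/w2.png",p[:,:,::-1]); np.savez("w2.npz",p=p,d=d,K=K,V=V)
E
```

```text
clock: 4.15
tool_pos: [0.4733, 0.0528, 0.0204]
eef_rot: [0.112, 0.994, 0.0, -0.0]
contact_force: [0.4, 0.2, -0.5]
opening: 0.999
finger_force: 0.0
jig mm -84.5 -17.5 Fx 0.4 Fy 0.3
clock: 4.4
tool_pos: [0.4773, 0.0519, 0.0205]
eef_rot: [0.112, 0.994, 0.0, 0.0]
contact_force: [0.1, -0.5, -0.1]
opening: 1.001
finger_force: 0.0
jig mm -80.4 -17.5 Fx 0.3 Fy -0.5
```

View pics/w2.png

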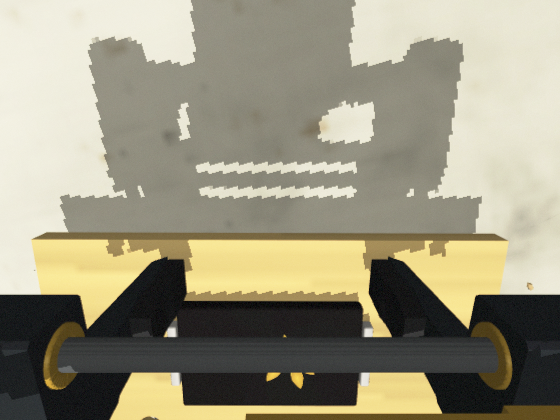

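The wrist view shows the board's near edge at rows 233-240, closer to the robot than the fingertips, which appear at about row 262. That conflicts with the reported pose, so I'll check the depth before moving.

```bash
python3 - <<'E'
from h import *
X=np.array([.9734,-.229]);Y=np.array([.229,.9734]);O=np.array([.5596,.0505])
f=np.load("w2.npz"); W=cloud(f["p"],f["d"],f["K"],f["V"])
def q(n,u,v):
    P=W[v,u]; print(n,(u,v),((P[:2]-O)@X*1000).round(1),((P[:2]-O)@Y*1000).round(1),(P[2]*1000).round(1),f["d"][v,u].round(3))
for v in(225,232,236,240,245,255,290): q("c270",270,v)
for u,v in((180,262),(170,265),(160,275),(150,290),(180,290),(380,262),(390,275)): q("finger",u,v)
q("sample",270,315)
V=f["V"];print("cam",-V[:3,:3].T@V[:3,3],V[2,:3])
E
```

```text
c270 (270, 225) -91.4 -22.2 -0.6 0.201
c270 (270, 232) -86.6 -22.2 -1.5 0.204
c270 (270, 236) -94.2 -21.7 22.6 0.178
c270 (270, 240) -94.5 -21.6 28.6 0.173
c270 (270, 245) -91.3 -21.6 27.5 0.175
c270 (270, 255) -86.6 -21.6 29.4 0.174
c270 (270, 290) -66.8 -21.6 30.0 0.18
finger (180, 262) -90.3 -62.7 44.8 0.159
finger (170, 265) -90.2 -66.5 47.5 0.156
finger (160, 275) -90.5 -67.9 57.1 0.147
finger (150, 290) -89.7 -68.6 67.7 0.137
finger (180, 290) -80.2 -61.6 52.2 0.155
finger (380, 262) -90.9 29.3 44.8 0.159
finger (390, 275) -90.6 30.4 56.3 0.148
sample (270, 315) -57.5 -21.5 38.5 0.175
cam [0.39602735 0.07015107 0.1875396 ] [ 0.3079619  -0.07067342 -0.94877012]
```

```bash
python3 - <<'E'
from h import *
ims=[]
for n,(u0,v0) in dict(scene=(205,160),side=(260,175)).items():
    p,d=snapshot(n);m=camera_model(n);np.savez(n+"2.npz",p=p,d=d,K=m["intrinsics"],V=m["view"])
    ims.append(cv2.resize(p[v0:v0+90,u0:u0+100,::-1],None,fx=4,fy=4,interpolation=cv2.INTER_CUBIC))
cv2.imwrite("pics/ss2.png",np.hstack(ims))
E
```

```text
(no output)
```

View pics/ss2.png

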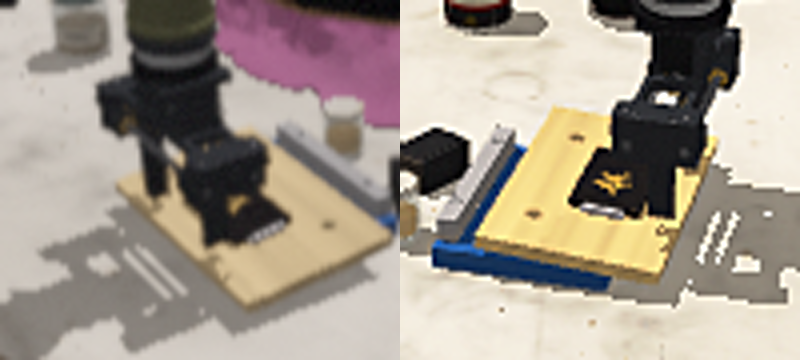

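The scene and side views both show the fingertips hovering over the board's near edge. The tips really sit about 35 mm higher than the reported TCP z minus the nose length implies. I'll back off and descend while measuring the tip height with the camera.

```bash
cat > tip.py <<'E'
from h import *
X=np.array([.9734,-.229]);Y=np.array([.229,.9734]);O=np.array([.5596,.0505])
V=np.array(camera_model("wrist")["view"]);K=np.array(camera_model("wrist")["intrinsics"])
p,d=snapshot("wrist"); W=cloud(p,d,K,V); np.savez("wl.npz",p=p,d=d,K=K,V=V)
for c in(170,178,382,390):
    dark=(p[200:300,c].max(1)<60)&(d[200:300,c]<.17)&(d[200:300,c]>0)
    v=200+np.argmax(dark); P=W[v,c]; print("tip col",c,"row",v,"z mm",(P[2]*1000).round(1),"x",((P[:2]-O)@X*1000).round(1))
E
python3 -m inch '1 .01 0 0 0 0 0;1 .015 0 0 0 0 0;1 .015 0 0 0 0 0;1 0 0 0 0 0 0;1 0 0 0 0 0 0'; python3 j.py
python3 -m inch '1 0 0 .005 0 0 0;1 0 0 .005 0 0 0;1 0 0 .005 0 0 0;1 0 0 .005 0 0 0;1 0 0 0 0 0 0;1 0 0 0 0 0 0'; python3 tip.py
```

```text
clock: 4.97
tool_pos: [0.4381, 0.0613, 0.0209]
eef_rot: [0.112, 0.994, -0.0, -0.001]
contact_force: [0.1, 0.8, 0.4]
opening: 1.001
finger_force: 0.0
jig mm -120.7 -17.3 Fx -0.1 Fy 0.8
clock: 5.47
tool_pos: [0.4395, 0.0605, 0.0086]
eef_rot: [0.112, 0.994, -0.001, -0.002]
contact_force: [-0.0, -0.2, -0.4]
opening: 0.998
finger_force: 0.0
tip col 170 row 260 z mm 29.9 x -128.4
tip col 178 row 260 z mm 30.6 x -128.8
tip col 382 row 260 z mm 30.4 x -129.4
tip col 390 row 258 z mm 30.2 x -130.3
```

```bash
python3 -c "
from h import *
s=st();print(np.round(s['q'],3),s['tool_pos'],s['contact_force'],np.round(s['joint_torque'],1))"; python3 -m inch '1 0 0 0 0 0 0;1 0 0 0 0 0 0;1 0 0 0 0 0 0'; python3 j.py
```

```text
[-0.21   0.889 -0.05   2.238  1.125  0.044 -0.021] [0.43931566 0.0604675  0.00869525] [-0.67734855 -0.42533483 -0.16976499] [  0.  -45.7   0.9  -0.3   0.1   0.   -0.1]
clock: 5.77
tool_pos: [0.4386, 0.0605, 0.0088]
eef_rot: [0.112, 0.994, -0.001, -0.002]
contact_force: [0.0, 0.3, 0.1]
opening: 1.001
finger_force: 0.0
jig mm -120.1 -18.0 Fx -0.0 Fy 0.3
```

Joint 6 is at its lower limit (0.044) because the wrist is straight at this radius, not because of contact. I'll lean the tool slightly, tips toward the robot, which moves the wrist outward, and then go on down.

```bash
python3 -m inch '1 0 0 -.004 0 .06 0;1 0 0 0 0 .06 0;1 0 0 0 0 0 0;1 0 0 .005 0 0 0;1 0 0 .005 0 0 0;1 0 0 .005 0 0 0;1 0 0 .005 0 0 0;1 0 0 0 0 0 0;1 0 0 0 0 0 0'; python3 j.py; python3 tip.py;  python3 -c "
from h import *
s=st();print(np.round(s['q'],3),R.from_quat(s['eef_rot']).as_matrix().round(3))"
```

```text
clock: 6.52
tool_pos: [0.4339, 0.0603, -0.015]
eef_rot: [0.11, 0.993, -0.0, -0.046]
contact_force: [0.6, 0.3, 0.5]
opening: 1.002
finger_force: 0.0
jig mm -124.6 -19.2 Fx 0.5 Fy 0.4
tip col 170 row 260 z mm 8.0 x -131.9
tip col 178 row 260 z mm 7.4 x -131.7
tip col 382 row 260 z mm 7.3 x -133.0
tip col 390 row 258 z mm 8.6 x -134.5
[-0.006  0.961 -0.347  2.156  1.065  0.289  0.068] [[-0.971  0.22  -0.091]
 [ 0.22   0.975  0.011]
 [ 0.091 -0.01  -0.996]]
```

```bash
python3 -m inch '1 0 0 -.002 0 0 0;1 -.004 0 -.0004 0 0 0;1 -.004 0 -.0004 0 0 0;1 -.004 0 -.0004 0 0 0;1 -.003 0 -.0003 0 0 0;1 0 0 0 0 0 0'; python3 j.py; python3 -m inch '1 -.003 0 -.0003 0 0 0;1 -.003 0 -.0003 0 0 0;1 -.003 0 -.0003 0 0 0;1 0 0 0 0 0 0'; python3 j.py;python3 -m inch '1 -.003 0 -.0003 0 0 0;1 -.002 0 -.0002 0 0 0;1 -.002 0 -.0002 0 0 0;1 0 0 0 0 0 0'; python3 j.py; python3 tip.py
```

```text
clock: 7.07
tool_pos: [0.4504, 0.0562, -0.0125]
eef_rot: [0.112, 0.993, 0.001, -0.045]
contact_force: [0.8, 0.2, -0.1]
opening: 1.001
finger_force: 0.0
jig mm -107.6 -19.5 Fx 0.7 Fy 0.4
clock: 7.4
tool_pos: [0.4581, 0.0545, -0.0124]
eef_rot: [0.112, 0.993, 0.001, -0.046]
contact_force: [-3.6, -0.2, 3.6]
opening: 0.999
finger_force: 1.7
jig mm -99.7 -19.3 Fx -3.4 Fy -1.0
clock: 7.73
tool_pos: [0.4657, 0.053, -0.0123]
eef_rot: [0.112, 0.993, 0.001, -0.045]
contact_force: [-3.1, -0.7, 3.3]
opening: 0.999
finger_force: 1.8
jig mm -91.9 -19.1 Fx -2.8 Fy -1.4
tip col 170 row 260 z mm 10.2 x -99.3
tip col 178 row 260 z mm 11.2 x -99.8
tip col 382 row 260 z mm 9.5 x -100.0
tip col 390 row 258 z mm 11.9 x -102.0
```

```bash
python3 -m inch '1 -.003 0 -.0003 0 0 0;1 -.002 0 -.0002 0 0 0;1 0 0 0 0 0 0'; python3 j.py;for i in 1; do python3 -m inch '1 -.002 0 -.0002 0 0 0;1 0 0 0 0 0 0' >/dev/null; python3 j.py; done; python3 -m inch '1 -.002 0 -.0002 0 0 0;1 0 0 0 0 0 0' >/dev/null; python3 j.py
```

```text
clock: 8.03
tool_pos: [0.4692, 0.0521, -0.0123]
eef_rot: [0.112, 0.993, 0.001, -0.047]
contact_force: [-6.3, 2.2, 4.8]
opening: 0.999
finger_force: 3.2
jig mm -88.3 -19.2 Fx -6.7 Fy 0.7
jig mm -88.3 -19.2 Fx -9.5 Fy 0.2
jig mm -88.3 -19.2 Fx -12.6 Fy 0.6
```

The force rises with no motion, so the board is against the fence. I'll back off, rise and take one check look.

```bash
python3 -m inch '1 .01 0 0 0 0 0;1 .015 0 0 0 0 0;1 0 0 -.03 0 0 0;1 0 0 -.04 0 -.03 0;1 0 0 -.04 0 -.03 0;1 0 0 -.04 0 -.031 0;1 0 0 -.04 0 0 0;1 0 0 -.04 0 0 0;1 0 0 -.02 0 0 0;1 0 0 0 0 0 0;1 0 0 0 0 0 0'; python3 j.py; python3 - <<'E'
from h import *
V=np.array(camera_model("wrist")["view"]);K=np.array(camera_model("wrist")["intrinsics"])
p,d=snapshot("wrist"); cv2.imwrite("pics/w3.png",p[:,:,::-1]); np.savez("w3.npz",p=p,d=d,K=K,V=V)
a=cv2.resize(p[90:300,130:390,::-1],None,fx=3,fy=2.85,interpolation=cv2.INTER_CUBIC);cv2.imwrite("pics/w3c.png",a);print(a.shape)
E
```

```text
clock: 9.28
tool_pos: [0.4619, 0.056, 0.2407]
eef_rot: [0.113, 0.994, -0.004, 0.002]
contact_force: [-0.1, -0.1, -0.4]
opening: 1.0
finger_force: 0.0
jig mm -96.3 -17.0 Fx -0.1 Fy -0.1
(598, 780, 3)
```

View pics/w3c.png

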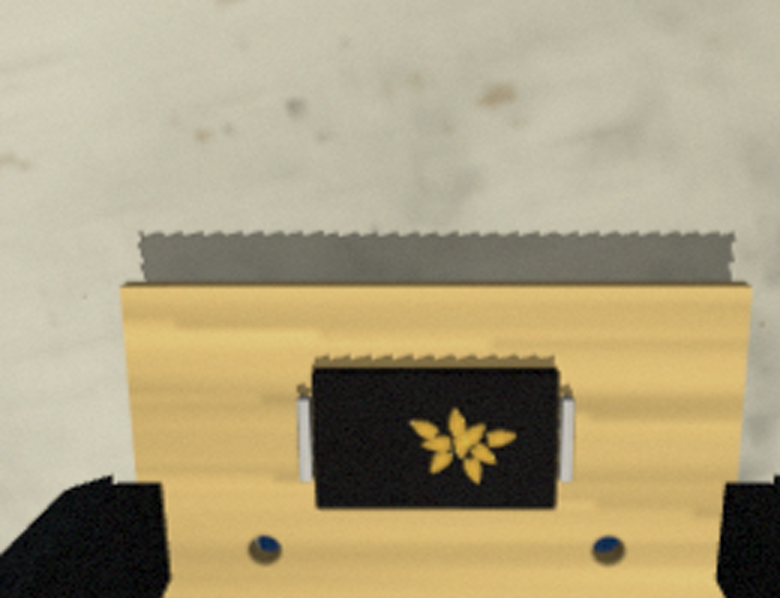

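The near-edge corners are at crop (121,286) and (750,285), and the holes at (265,549) and (609,549). The board is parallel to the image rows.

```bash
python3 - <<'E'
from h import *
X=np.array([.9734,-.229]);Y=np.array([.229,.9734]);O=np.array([.5596,.0505])
f=np.load("w3.npz");K,V=f["K"],f["V"]
c=np.array([[121,287],[750,286],[265,549],[609,549]])/[3,2.848]+[130,90]
P=ray(c,K,V,[.028,.028,.0385,.0385]);print(np.c_[(P[:,:2]-O)@X,(P[:,:2]-O)@Y].round(4)*1000)
# where to go: TCP at jig (-5,-175)
E
```

```text
[[ -73.7 -141.4]
 [ -75.7   98.1]
 [  39.4  -90.2]
 [  38.1   49.5]]
```

```bash
python3 -m inch '1 -.0192 -.0306 0 0 0 0;1 -.0192 -.0306 0 0 0 0;1 -.0192 -.0306 0 0 0 0;1 -.0192 -.0306 0 0 0 0;1 -.0192 -.0306 0 0 0 0;1 0 0 0 0 0 -.12;1 0 0 0 0 0 -.12;1 0 0 0 0 0 -.12;1 0 0 0 0 0 -.12;1 0 0 0 0 0 -.12;1 0 0 0 0 0 -.12;1 0 0 0 0 0 -.12;1 0 0 0 0 0 -.12;1 0 0 0 0 0 -.12;1 0 0 0 0 0 -.12;1 0 0 0 0 0 -.12;1 0 0 0 0 0 -.12;1 0 0 0 0 0 -.12;1 0 0 0 0 0 0'; python3 j.py; cat > o.py <<'E'
from h import *
M=R.from_quat(st()["eef_rot"]).as_matrix()
want=np.c_[[-.229,-.9734,0],[-.9734,.229,0],[0,0,-1.]]
print("turn to make (tool rotvec)",R.from_matrix(M.T@want).as_rotvec().round(3),np.round(st()["q"],2))
E
python3 o.py
```

```text
clock: 10.92
tool_pos: [0.519, -0.1144, 0.2385]
eef_rot: [-0.621, 0.784, -0.001, -0.004]
contact_force: [0.6, -0.2, 0.4]
opening: 0.997
finger_force: 0.0
jig mm -1.8 -169.8 Fx 0.7 Fy -0.0
turn to make (tool rotvec) [ 0.004 -0.008 -0.001] [ 0.78  0.8  -1.22  1.79  0.82  1.17  2.21]
```

```bash
python3 -m inch '1 0 0 0 .004 -.008 0;1 0 0 .03 0 0 0;1 0 0 .03 0 0 0;1 0 0 .03 0 0 0;1 0 0 .03 0 0 0;1 0 0 .03 0 0 0;1 0 0 .03 0 0 0;1 0 0 .025 0 0 0;1 0 0 .02 0 0 0;1 0 0 .01 0 0 0;1 0 0 0 0 0 0;1 0 0 0 0 0 0'; python3 j.py; python3 o.py; python3 - <<'E'
from h import *
exec(open("tip.py").read())
E
```

```text
clock: 11.92
tool_pos: [0.5205, -0.1142, 0.0059]
eef_rot: [-0.619, 0.785, -0.001, 0.001]
contact_force: [0.5, 0.1, -0.2]
opening: 1.001
finger_force: 0.0
jig mm -0.3 -169.3 Fx 0.4 Fy 0.2
turn to make (tool rotvec) [-0.004 -0.    -0.005] [ 0.65  1.11 -0.95  1.96  1.29  0.86  1.86]
tip col 170 row 260 z mm 27.7 x 48.8
tip col 178 row 260 z mm 27.1 x 45.3
tip col 382 row 260 z mm 27.1 x -50.5
tip col 390 row 257 z mm 28.7 x -53.5
```

```bash
python3 -m inch '1 0 0 .008 0 0 0;1 0 0 .008 0 0 0;1 -.004 0 0 0 0 0;1 -.004 0 0 0 0 0;1 -.004 0 0 0 0 0;1 -.004 0 0 0 0 0;1 0 0 0 0 0 0'; python3 j.py; python3 -m inch '1 -.003 0 0 0 0 0;1 -.003 0 0 0 0 0;1 -.002 0 0 0 0 0;1 0 0 0 0 0 0'; python3 j.py; python3 -m inch '1 -.003 0 0 0 0 0;1 -.003 0 0 0 0 0;1 0 0 0 0 0 0'; python3 j.py;python3 tip.py
```

```text
clock: 12.55
tool_pos: [0.5249, -0.0974, -0.0097]
eef_rot: [-0.62, 0.784, -0.002, 0.002]
contact_force: [-0.5, 0.3, -0.3]
opening: 0.999
finger_force: 0.0
jig mm 0.1 -151.9 Fx -0.6 Fy 0.2
clock: 12.88
tool_pos: [0.5259, -0.0909, -0.0101]
eef_rot: [-0.62, 0.785, -0.002, 0.001]
contact_force: [-1.2, -1.0, 1.5]
opening: 0.996
finger_force: 0.8
jig mm -0.4 -145.3 Fx -1.0 Fy -1.2
clock: 13.13
tool_pos: [0.5282, -0.0838, -0.0099]
eef_rot: [-0.62, 0.785, -0.001, 0.002]
contact_force: [0.4, -0.5, -0.2]
opening: 1.0
finger_force: 0.0
jig mm 0.2 -137.9 Fx 0.5 Fy -0.4
tip col 170 row 260 z mm 11.8 x 49.4
tip col 178 row 260 z mm 11.1 x 45.9
tip col 382 row 260 z mm 11.5 x -49.8
tip col 390 row 257 z mm 10.3 x -53.8
```

```bash
cat > prof.py <<'E'
from h import *
X=np.array([.9734,-.229]);Y=np.array([.229,.9734]);O=np.array([.5596,.0505])
f=np.load("wl.npz");W=cloud(f["p"],f["d"],f["K"],f["V"]); h=cv2.cvtColor(f["p"],cv2.COLOR_RGB2HSV)
m=cv2.inRange(h,(15,60,90),(32,255,255))>0
for c in(80,140,200,240,277,320,350,420,470):
    v=np.flatnonzero(m[:330,c]&(W[:330,c,2]>.012))
    if len(v): 
        J=lambda P:[((P[:2]-O)@X*1000).round(1),((P[:2]-O)@Y*1000).round(1),(P[2]*1000).round(1)]
        print(c,v[0],J(W[v[0]+2,c]),J(W[v[0]+6,c]),v[-1],J(W[v[-1]-2,c]))
E
python3 prof.py
```

```text
240 322 [np.float64(15.3), np.float64(-126.4), np.float64(31.2)] [np.float64(15.1), np.float64(-126.0), np.float64(33.5)] 322 [np.float64(15.6), np.float64(-126.4), np.float64(28.5)]
277 328 [np.float64(-0.8), np.float64(-126.4), np.float64(35.2)] [np.float64(-0.8), np.float64(-124.0), np.float64(34.7)] 329 [np.float64(-0.8), np.float64(-126.4), np.float64(33.3)]
320 326 [np.float64(-19.2), np.float64(-125.7), np.float64(32.9)] [np.float64(-19.2), np.float64(-123.9), np.float64(33.4)] 329 [np.float64(-19.2), np.float64(-126.3), np.float64(33.1)]
350 325 [np.float64(-32.1), np.float64(-126.0), np.float64(32.7)] [np.float64(-32.3), np.float64(-123.7), np.float64(32.4)] 329 [np.float64(-32.1), np.float64(-126.0), np.float64(32.7)]
```

```bash
python3 -m inch '1 -.003 0 0 0 0 0;1 -.002 0 0 0 0 0;1 0 0 0 0 0 0' | tail -3; python3 j.py; python3 -m inch '1 -.002 0 0 0 0 0;1 0 0 0 0 0 0'|tail -1; python3 j.py; python3 -m inch '1 -.002 0 0 0 0 0;1 0 0 0 0 0 0'|tail -1; python3 j.py;python3 tip.py|tail -1; python3 prof.py
```

```text
contact_force: [-0.2, 0.6, 0.1]
opening: 1.003
finger_force: 0.0
jig mm -0.1 -133.8 Fx -0.3 Fy 0.5
finger_force: 0.5
jig mm -0.2 -132.4 Fx -0.1 Fy -1.4
finger_force: 1.8
jig mm -0.5 -131.4 Fx -1.1 Fy -4.4
tip col 390 row 257 z mm 10.7 x -54.2
200 323 [np.float64(31.7), np.float64(-120.2), np.float64(32.3)] [np.float64(32.0), np.float64(-117.8), np.float64(31.7)] 329 [np.float64(31.9), np.float64(-118.8), np.float64(31.7)]
240 316 [np.float64(14.9), np.float64(-120.8), np.float64(28.2)] [np.float64(14.5), np.float64(-121.4), np.float64(31.8)] 329 [np.float64(14.7), np.float64(-118.5), np.float64(31.3)]
277 323 [np.float64(-1.3), np.float64(-119.6), np.float64(31.4)] [np.float64(-1.3), np.float64(-117.4), np.float64(31.2)] 329 [np.float64(-1.3), np.float64(-118.3), np.float64(31.1)]
320 323 [np.float64(-19.8), np.float64(-120.0), np.float64(32.0)] [np.float64(-20.0), np.float64(-117.3), np.float64(31.2)] 329 [np.float64(-19.9), np.float64(-118.6), np.float64(31.5)]
350 323 [np.float64(-33.0), np.float64(-119.2), np.float64(30.9)] [np.float64(-32.9), np.float64(-117.8), np.float64(31.8)] 329 [np.float64(-32.9), np.float64(-118.4), np.float64(31.3)]
```

The right end is now level at 31-32 mm (32 mm when seated), and its end sits at y = -120. I'll back away, rise and check the whole board.

```bash
python3 -m inch '1 .01 0 0 0 0 0;1 .015 0 0 0 0 0;1 0 0 -.03 0 0 0;1 0 0 -.04 0 0 0;1 0 0 -.04 0 0 0;1 0 0 -.04 0 0 0;1 0 0 -.04 0 0 0;1 0 0 -.04 0 0 0;1 -.02 0 0 0 0 0;1 -.03 0 0 0 0 0;1 0 0 0 0 0 0;1 0 0 0 0 0 0'|tail -3; python3 j.py; python3 - <<'E'
from h import *
X=np.array([.9734,-.229]);Y=np.array([.229,.9734]);O=np.array([.5596,.0505])
V=np.array(camera_model("wrist")["view"]);K=np.array(camera_model("wrist")["intrinsics"])
p,d=snapshot("wrist"); cv2.imwrite("pics/w4.png",p[:,:,::-1]); W=cloud(p,d,K,V)
h=cv2.cvtColor(p,cv2.COLOR_RGB2HSV); m=(cv2.inRange(h,(15,50,130),(32,255,255))>0)&(abs(W[...,2]-.033)<.012)
x=(W[...,:2]-O)@X; y=(W[...,:2]-O)@Y; m&=(abs(x)<72)&(abs(y)<.116)&(abs(x)<.072)
A=np.c_[x[m],y[m],np.ones(m.sum())]; c=np.linalg.lstsq(A,W[...,2][m],rcond=None)[0]
print("plane slope x,y, z0",c.round(4),m.sum(),x[m].min(),x[m].max(),y[m].min(),y[m].max())
E
```

```text
contact_force: [0.1, -0.4, -1.0]
opening: 1.007
finger_force: 0.0
jig mm -0.6 -103.5 Fx 0.2 Fy -0.4
plane slope x,y, z0 [-0.0013  0.0013  0.0319] 17149 -0.07199999560126469 0.07199963343493891 -0.11599607125464385 0.10028025058740353
```

View pics/w4.png

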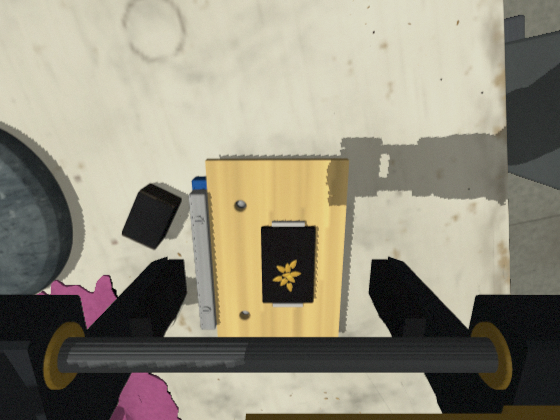

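The board lies level, with slope about 0.001 and its top at 31.9 mm. The holes at (240,205) and (244,315) are both filled with grey pin steel, and the hand is clear, so I'm handing it in.

```bash
python3 -c "
from plant import r
print(r.finish_job())"
```

```text
the job is handed in; nothing more can be done
None
```

The board is seated flat over both pins (slope about 0.001, top at 31.9 mm against 32 mm nominal), the hand is clear and the job is handed in; no verdict came back, and I saw no sign that the sample was touched or the other things shifted.

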